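Load the green sample panel into the drying carousel

ROBOT

A 7-joint arm with a two-finger parallel gripper is mounted at the origin on the work surface. World frame = base frame: x ahead of the robot, y to its left, z up, the work surface at z = 0. Lengths are in m, angles in rad, forces in N, time in s.
With the tool pointing down it reaches from about 0.4 to 0.85 m from the base axis. Payload 4.5 kg.
Tool frame: the origin (TCP) lies at the very end of the fingers, on their centre line; the grasp point (between the pads) lies 19 mm behind it; z points along the fingers, x is the direction in which the jaws open and shut, and the axes are right-handed (so a half turn about z gives the same grasp; the last joint's range is limited). The gripper opens to 88 mm and grips with 3 to 60 N. Pads are 18 mm wide; open, the fingers measure 123 mm over their backs; the gripper's body (75 mm by 187 mm) begins 45 mm behind the grasp point.
Start: joints at [-1.102, 0.689, -0.195, 1.565, 0.157, 0.902, -0.215], TCP at [0.263, 0.567, 0.239] pointing down, gripper open.
Joint ranges: [-3.01, 3.01], [-0.46, 2.08], [-1.47, 1.51], [0.13, 2.56], [-1, 4.14], [0.04, 2.09], [-2.66, 2.66]. Speed limits (rad/s): [2.57, 2.57, 3.14, 3.14, 3.14, 3.14, 3.14].

INTERFACE

Orientations are given as a unit quaternion [x, y, z, w].
In Python, from plant import * gives the robot as it stands.
- The arm moves only by the tool apply_moves, never from a script. Its argument "series" is a list of rows, each an object of numbers: "x", "y", "z": the shift along the tool's x, y, z in units of 80 cm (1.0 is 80 cm); "wx", "wy", "wz": the turn, a rotation vector about the tool's x, y, z in units of pi rad (1.0 is pi rad); "fingers": the opening, from -1 (shut) to 1 (fully open), so that 0 is half open. In form: [{"x": .., "y": .., "z": .., "wx": .., "wy": .., "wz": .., "fingers": ..}, ...]. A call has 1 to 8 rows; each row shifts and turns the pose as measured when the row begins, along the tool's axes as they then stand; what a row does not reach is not made up. A row lasts 1/8 s, in which the tool goes at most 62.5 mm and 10.7 degrees, less where a joint would pass 70% of its speed; a pose out of reach is approached as far as the arm can. A call with a number of a shift or a turn outside -1 to 1 is refused whole. A call with a gripper value outside its range is refused whole. The fingers move at their own pace and stop on an object; "force" is the grip in N (left out, the last holds). Time passes only in rows, so rows that do not move let the fingers close. It gives the time, the measured TCP pose, the force and the opening at its end, in the units of the state.
- get_state(): the state, without advancing time (a new reading comes with each control period).
- snapshot(name): name is "scene" or "top" or "wrist"; returns (picture, depth): 384x512x3 uint8, red, green, blue; 384x512 float32, m along the optical axis (not along the pixel's ray), 0 where there is no reading.
- camera_model(name): a dict with "camera_matrix" (3x3 intrinsics, pixels), "dist_coeffs" ([k1, k2, p1, p2, k3] as OpenCV has them; the pictures are not rectified), "world_from_camera" (4x4, takes a point from camera to world coordinates). Camera axes: x right, y up, looking along -z (the intrinsics and any distortion apply to the point x, -y, -z); pixel columns grow to the right and rows downward; lengths in m; the calibration is good to about 2 mm. A picture is of the moment at which its call begins: read the wrist's pose just before it. camera_model takes no time and is no camera call; for the wrist camera it gives the pose at the moment of the call.
- finish_job(): hands the job in, once; it reports no verdict.
The state is a dict: "clock": time; "q": joint angles; "qd": joint speeds; "joint_torque": joint torques, N m; "tool_pos": TCP position; "eef_rot": TCP orientation; "contact_force": force on the tool from outside, world axes, zero at the start; "moment": the same for the moment, N m; "opening": opening from 0.0 (shut) to 1.0 (fully open).
Only numpy, scipy, OpenCV 4.12 (cv2) and the standard library are available. Lean on these libraries where they do the work, as an engineer would, in place of code of your own. Each camera call takes 0.05 s, during which the arm holds its last target. There are 200 camera calls.

TASK

Turn the drying carousel until its empty green bay faces the loading gap in the wire guard, lined up with the white pointer. Then put the green sample panel into that bay: tuck one short edge under the green lip and lower the other edge until the panel lies flat on the bay floor, leaving the bay at the gap and letting go. Leave the blue panel and the other things on the bench where they are.

Things in the scene. Friction and masses are not known exactly. Their poses are not given: they have to be found in the camera images.
- stand: Fixed round grey stand of the carousel, 450 mm across. Origin on the carousel's vertical axis at bench height, z up. Its -x axis points out through the loading gap, roughly towards the robot. The disc above it has four bays 90 degrees apart, each centred 140 mm from the axis.
- pointer (a point): Outer end, on top, of the white pointer bar on the stand (20 mm wide, 12 mm high, up to 260 mm from the axis). It marks the middle of the loading gap: seen from the axis, the stand's -x direction. Fixed.
- guard_top (a point): Top of the fixed steel wire guard, 98 mm above the bench, at the far side from the loading gap. The guard (6 mm wire) lies over everything from 112 to 225 mm from the carousel's axis, except the gap, which spans 60 degrees either side of the pointer's direction. Inside 112 mm it is open above.
- carousel (a joint): Angle (rad) of the turning aluminium disc (radius 210 mm, top 32 mm above the bench), counter-clockwise from above. It turns endlessly both ways against light friction (0.1 N m) and stays where it is left. At 0 and at any whole turn (6.283) the green bay is exactly at the pointer; at half a turn the blue bay is.
- green_bay (a point): Centre of the green bay's pocket floor, 32 mm above the bench; turns with the disc. +x points inwards to the carousel's axis, z up. Pocket 108 mm long (x) and 72 mm wide. Outer end: green wall with lip. Inner end: a stop 8 mm high; sides: fences 10 mm high. Empty, as is the blue bay opposite; the red and yellow bays hold fixed panels.
- green_lip (a point): Middle of the lower inner edge of the green bay's lip, 15 mm above the pocket floor, 40 mm outwards from the pocket's centre; axes as green_bay. The lip is 4 mm thick and overhangs the outer 14 mm of the pocket, up to the outer wall. Because of it the panel cannot be lowered in flat.
- crank_knob (a point): Point on the centre line of the upright round red crank knob, 140 mm above the bench. Knob 28 mm in diameter, top at 165 mm, 45 mm from the carousel's axis, on a black hub cap (120 mm across, top 105 mm above the bench), on the opposite side of the axis from the green bay. Moving it round the axis turns the carousel; it spins freely on its own pin, so the hand need not turn.
- green_panel: Loose green plate, 100 mm (x) by 64 mm (y) by 9 mm, 105 to 210 g, lying flat on the bench on either side of the carousel. Centred on top stands a wooden grip rib 50 mm long (x), 16 mm wide (y), 30 mm high (top 39 mm above the underside). Origin at the centre of the underside, z up. The two short edges are alike.
- blue_panel: A blue panel of the same shape, lying on the bench on the other side of the carousel: not to be moved.
- cup: White plastic cup, 76 mm across, 95 mm high, standing on the bench: not to be moved. Origin at the centre of its underside.
- brush: Red-handled brush, 200 mm long, lying on the bench: not to be moved.
- screwdriver: Red-handled screwdriver, 200 mm long, lying on the bench: not to be moved.
- spatula: Spatula, 270 mm long, lying on the bench: not to be moved.
- glue: Amber glass jar, 60 mm across, 130 mm high, standing on the bench: not to be moved. Origin at the centre of its underside.
- cork_block: Cork sanding block, 110 by 65 by 35 mm, lying on the bench: not to be moved. Origin at the centre of its underside.
Mind the look-alikes: they are no part of the job. What is meant by the green_panel is not pink, and is the smaller of those in its own colour.

How it is judged:
By the outcome, as a careful person would: the job done as asked, in the order asked, and still so for the second after the job is handed in, with the robot touching nothing.
It also fails if it takes over 56 s, if anything falls off the work surface, if the arm or the gripper's body presses on something with over 40 N, if the wrist force passes 120 N, or if a joint passes its speed limit or range.

## Working session

There is one attempt and no reset: what is moved stays moved. The work goes in short steps, Python scripts to look and compute and a tool call to move; the robot and the scene stay as the last step left them, time stands still between calls to the robot, and variables do not carry over. Pictures are saved under pics/ and viewed, about 8 in all and at most 12, crops included, and the job is handed in when it is done.

Besides the shell and the picture viewer there is one more tool, called after "Request:" in YAML: its name, and indented under it one key for each argument. apply_moves: Moves the arm, as the interface text tells. Its arguments: {"type":"object","properties":{"series":{"type":"array","items":{"type":"object","properties":{"x":{"type":"number"},"y":{"type":"number"},"z":{"type":"number"},"wx":{"type":"number"},"wy":{"type":"number"},"wz":{"type":"number"},"fingers":{"type":"number"}}}},"force":{"type":"number"}},"required":["series"]}

```bash
mkdir -p pics; ls; python3 - <<'E'
from plant import *
import cv2, numpy as np
for n in("scene","top"):
    p,d=snapshot(n); cv2.imwrite(f"pics/{n}0.png",p[:,:,::-1]); np.savez(f"pics/{n}0.npz",p=p,d=d)
    m=camera_model(n); print(n,{k:np.round(v,4).tolist() for k,v in m.items()})
print(get_state())
a=[cv2.imread(f"pics/{n}0.png") for n in("scene","top")]
E
```

```text
pics
scene {'camera_matrix': [[478.4048, 0.0, 256.479], [0.0, 478.4048, 193.8764], [0.0, 0.0, 1.0]], 'dist_coeffs': [-0.1097, 0.0, 0.0, 0.0, 0.0], 'world_from_camera': [[0.6708, -0.4574, 0.5838, 1.4607], [0.7414, 0.4313, -0.5141, -0.8459], [-0.0167, 0.7777, 0.6284, 1.1663], [0.0, 0.0, 0.0, 1.0]]}
top {'camera_matrix': [[416.3677, 0.0, 257.2068], [0.0, 416.3677, 197.6159], [0.0, 0.0, 1.0]], 'dist_coeffs': [-0.0145, 0.0, 0.0, 0.0, 0.0], 'world_from_camera': [[-0.0055, 0.9834, -0.1812, 0.259], [-0.9999, -0.003, 0.0136, 0.0208], [0.0128, 0.1812, 0.9834, 1.403], [0.0, 0.0, 0.0, 1.0]]}
{'clock': 0.1, 'q': array([-1.10222032,  0.68991133, -0.19449489,  1.56621969,  0.15730618,
        0.90250938, -0.21508327]), 'qd': array([ 9.94350965e-04, -1.38429865e-03,  5.79106513e-06, -2.15194028e-03,
       -6.79716685e-05,  4.85926855e-04,  1.14020652e-03]), 'joint_torque': array([-2.16930595e-03, -5.28493309e+01, -1.27143569e+00, -1.53838599e+01,
       -5.26443729e-02,  1.85344332e-03,  3.48564254e-05]), 'tool_pos': array([0.26307143, 0.56631759, 0.23798802]), 'eef_rot': array([ 8.42952646e-01,  5.37987128e-01, -6.58366392e-04,  5.03851655e-04]), 'contact_force': array([ 0.62715383, -0.06238023,  0.85408119]), 'moment': array([0.01408301, 0.0129843 , 0.00252184]), 'opening': 0.9976124699364599}
```

View pics/top0.png

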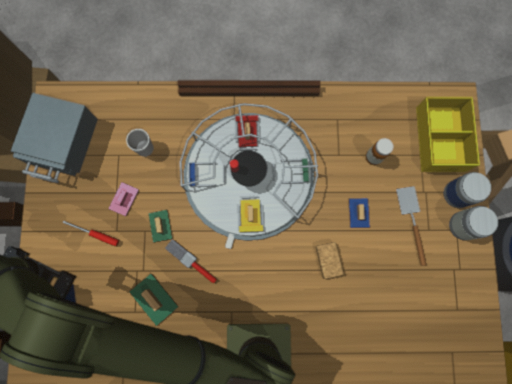

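View pics/scene0.png

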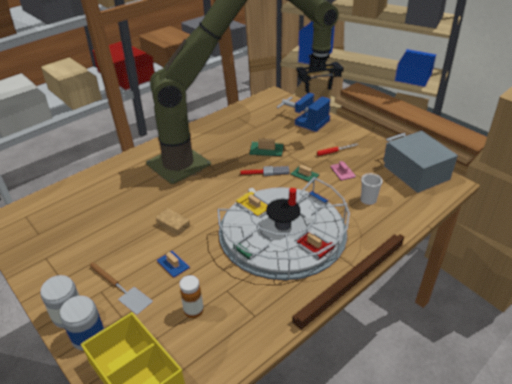

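The small green plate at (160,225) fits: it matches the blue panel (359,212) in size. The other candidates are the larger green plate at (153,299) and the pink one at (124,199). Next I measure and check an enlarged crop.

```bash
cat > h.py <<'E'
from plant import *
import cv2, numpy as np
def ray(m,uv):
    uv=np.array(uv,float).reshape(-1,1,2)
    n=cv2.undistortPoints(uv,np.array(m["camera_matrix"]),np.array(m["dist_coeffs"])).reshape(-1,2)
    T=np.array(m["world_from_camera"])
    d=np.c_[n[:,0],-n[:,1],-np.ones(len(n))]@T[:3,:3].T
    return T[:3,3],d
def onplane(m,uv,z):
    o,d=ray(m,uv); return o+d*((z-o[2])/d[:,2])[:,None]
def cloud(m,dep):
    v,u=np.mgrid[:dep.shape[0],:dep.shape[1]]
    o,d=ray(m,np.c_[u.ravel(),v.ravel()])
    return (o+d*dep.reshape(-1,1)).reshape(*dep.shape,3)
def hsv(p): return cv2.cvtColor(p,cv2.COLOR_RGB2HSV)
def blobs(mask,amin=20):
    n,l,s,c=cv2.connectedComponentsWithStats(mask.astype(np.uint8))
    return [(l==i,s[i],c[i]) for i in range(1,n) if s[i,4]>=amin]
def rect(m,mask,z):
    v,u=np.nonzero(mask); P=onplane(m,np.c_[u,v],z)[:,:2]
    r=cv2.minAreaRect((P*1000).astype(np.float32)); return np.round(r[0],1),np.round(r[1],1),round(r[2],1)
E
python3 - <<'E'
from h import *
a=np.load("pics/top0.npz"); p,d=a['p'],a['d']; m=camera_model("top"); H=hsv(p); P=cloud(m,d)
cols=dict(green=(60,95,60),blue=(100,128,90),pink=(150,172,50),red=(-1,6,150))
for k,(lo,hi,s) in cols.items():
    M=(H[...,0]>=lo)&(H[...,0]<=hi)&(H[...,1]>s)&(H[...,2]>40)
    for b,st,c in blobs(M,15):
        print(k,np.round(c),st[4],rect(m,b,0.009),"z",np.round(np.median(P[b],0),3))
# stand / pointer: white
M=(H[...,1]<40)&(H[...,2]>200)
for b,st,c in blobs(M,8): print("white",np.round(c),st,np.round(np.median(P[b],0),3))
big=cv2.resize(p[130:320,110:330],None,fx=3.4,fy=3.1,interpolation=cv2.INTER_CUBIC)
cv2.imwrite("pics/crop.png",big[:,:,::-1][:600,:800])
E
```

```text
green [304. 161.] 27 (array([ 642.5, -162.7]), array([19.6, 15.3]), 12.1) z [ 0.631 -0.157  0.051]
green [305. 174.] 60 (array([ 598.2, -164.3]), array([43.2, 16.3]), 3.5) z [ 0.588 -0.158  0.051]
green [160. 226.] 389 (array([421.2, 328.5]), array([96.7, 61.1]), 11.6) z [0.42  0.323 0.009]
green [154. 299.] 915 (array([181.1, 341.6]), array([140. ,  88.5]), 40.5) z [0.181 0.335 0.013]
blue [192. 172.] 87 (array([607.9, 225.3]), array([60.3, 13.8]), 1.3) z [0.596 0.219 0.051]
blue [453. 194.] 185 (array([ 528.6, -674.1]), array([86.6, 42.5]), 14.1) z [ 0.515 -0.644  0.062]
blue [358. 213.] 366 (array([ 463.6, -343.2]), array([60.7, 92.7]), 89.8) z [ 0.462 -0.335  0.009]
blue [511. 248.] 37 (array([ 340.6, -852.6]), array([ 3.4, 74.3]), 83.4) z [ 0.363 -1.102 -0.388]
pink [123. 199.] 501 (array([513.7, 455.5]), array([64. , 97.1]), 66.5) z [0.513 0.453 0.01 ]
red [251. 122.] 140 (array([777.7,  27.1]), array([45.9, 62.9]), 90.0) z [0.778 0.019 0.046]
red [239. 129.] 22 (array([762.9,  63.3]), array([41.1,  5.8]), 6.2) z [0.749 0.063 0.041]
red [247. 142.] 123 (array([715.2,  36. ]), array([55.9, 25.5]), 89.9) z [0.703 0.036 0.041]
red [234. 164.] 63 (array([634.9,  81.4]), array([30.2, 28.1]), 27.2) z [0.592 0.074 0.165]
red [103. 237.] 199 (array([382.5, 516. ]), array([101.1,  22.4]), 68.5) z [0.382 0.511 0.024]
red [204. 272.] 148 (array([267.5, 179.8]), array([92.5, 16.9]), 51.5) z [0.267 0.177 0.018]
```

View pics/crop.png

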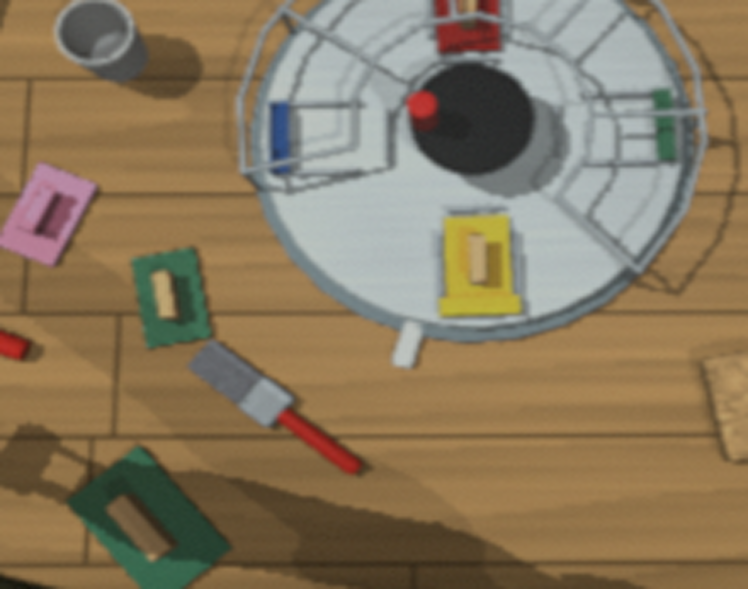

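```bash
python3 - <<'E'
from h import *
a=np.load("pics/top0.npz"); p,d=a['p'],a['d']; m=camera_model("top"); H=hsv(p); P=cloud(m,d)
U,V=np.meshgrid(np.arange(512),np.arange(384))
M=(abs(P[...,2]-.105)<.006)&(H[...,2]<70)&(U>215)&(U<285)
for b,st,c in blobs(M,100):
    cs,_=cv2.findContours(b.astype(np.uint8),0,2); q=onplane(m,cs[0].reshape(-1,2),.105)[:,:2]
    print("hub",st,cv2.minEnclosingCircle((q*1000).astype(np.float32)), cv2.minAreaRect((q*1000).astype(np.float32)))
R=(H[...,0]<7)&(H[...,1]>150)&(abs(P[...,2]-.163)<.006)
v,u=np.nonzero(R); q=onplane(m,np.c_[u,v],.165)[:,:2]; print("knob",cv2.minEnclosingCircle((q*1000).astype(np.float32)))
# rim: disc+stand pixels
M=(P[...,2]>.018)&(P[...,2]<.037)&(H[...,1]<60)&(U>170)&(U<335)&(V>90)&(V<250)
b=max(blobs(M,500),key=lambda t:t[1][4]); print(b[1],b[2])
M=(U>220)&(U<238)&(V>232)&(V<252)
print(H[240,230],np.round(P[236:250:2,229],3).tolist())
W=M&(H[...,2]>150)&(H[...,1]<60)&(P[...,2]>.004)
for b,st,c in blobs(W,8): print("ptr",st,c,rect(m,b,.012),np.round([P[b].min(0),P[b].max(0)],3))
# bay colour marks
for n,lo,hi,s in(("g",60,95,60),("b",100,128,90)):
    G=(H[...,0]>=lo)&(H[...,0]<=hi)&(H[...,1]>s)&(P[...,2]>.04)&(abs(P[...,2]-.051)<.008)&(V<210)&(V>140)&(U>180)&(U<330)
    print(n,rect(m,G,.051),np.round(np.median(P[G],0),4))
E
```

```text
hub [232 150  35  36 876] ((596.73046875, 28.799022674560547), 59.05545425415039) ((595.4225463867188, 26.861492156982422), (106.28509521484375, 116.12895965576172), 78.5499038696289)
knob ((593.7711181640625, 74.43611907958984), 14.258146286010742)
[ 188  137  106   99 4432] [241.52075812 191.5191787 ]
[ 60   7 192] [[0.385, 0.096, 0.014], [0.379, 0.096, 0.01], [0.372, 0.096, 0.016], [0.365, 0.096, 0.014], [0.359, 0.096, 0.011], [0.352, 0.096, 0.009], [0.345, 0.096, 0.011]]
ptr [225 233   9  16  85] [229.43529412 240.42352941] (array([371.,  95.]), array([20.1, 49.4]), 71.9) [[0.259 0.021 0.004]
 [0.396 0.11  1.403]]
g (array([ 603.5, -158.6]), array([72.9, 16.4]), 2.3) [ 0.5992 -0.1584  0.0506]
b (array([588.9, 218.9]), array([75.4, 13.4]), 1.3) [0.5933 0.2187 0.0509]
```

```bash
cat >> h.py <<'E'
from scipy.spatial.transform import Rotation as Ro
def tool(yaw,tilt=0):
    "tool down with jaw axis at yaw (deg), then turned tilt deg about the tool x"
    c,s=np.cos(np.radians(yaw)),np.sin(np.radians(yaw))
    return Ro.from_matrix(np.array([[c,s,0],[s,-c,0],[0,0,-1]]))*Ro.from_rotvec([np.radians(tilt),0,0])
def rows(wps,p=None,R=None,nd=4):
    "wps: (pos,Rot or None,n); prints rows, assuming each is reached"
    s=get_state()
    p=np.array(s["tool_pos"]) if p is None else p; R=Ro.from_quat(s["eef_rot"]) if R is None else R
    for P,T,n in wps:
        T=R if T is None else T; w=(R.inv()*T).as_rotvec(); dp=(np.array(P)-p)/n
        for i in range(n):
            v=R.inv().apply(dp)/.8; print(np.round(v,nd).tolist(),np.round(w/n/np.pi,nd).tolist())
            p=p+dp; R=R*Ro.from_rotvec(w/n)
    return p,R
AX=np.array([.5965,.0295])
E
python3 - <<'E'
from h import *
rows([((.594,.0744,.205),None,10),((.594,.0744,.127),None,3)])
E
```

```text
[-0.0383, 0.0634, 0.0042] [0.0, 0.0, 0.0]
[-0.0383, 0.0634, 0.0042] [0.0, 0.0, 0.0]
[-0.0383, 0.0634, 0.0042] [0.0, 0.0, 0.0]
[-0.0383, 0.0634, 0.0042] [0.0, 0.0, 0.0]
[-0.0383, 0.0634, 0.0042] [0.0, 0.0, 0.0]
[-0.0383, 0.0634, 0.0042] [0.0, 0.0, 0.0]
[-0.0383, 0.0634, 0.0042] [0.0, 0.0, 0.0]
[-0.0383, 0.0634, 0.0042] [0.0, 0.0, 0.0]
[-0.0383, 0.0634, 0.0042] [0.0, 0.0, 0.0]
[-0.0383, 0.0634, 0.0042] [0.0, 0.0, 0.0]
[0.0001, -0.0, 0.0325] [0.0, 0.0, 0.0]
[0.0001, -0.0, 0.0325] [0.0, 0.0, 0.0]
[0.0001, -0.0, 0.0325] [0.0, 0.0, 0.0]
```

Request:
apply_moves:
  series:
    - {"x": -0.038,"y": 0.063,"z": 0.004,"fingers": 1}
    - {"x": -0.038,"y": 0.063,"z": 0.004}
    - {"x": -0.038,"y": 0.063,"z": 0.004}
    - {"x": -0.038,"y": 0.063,"z": 0.004}
    - {"x": -0.038,"y": 0.063,"z": 0.004}
    - {"x": -0.038,"y": 0.063,"z": 0.004}
    - {"x": -0.038,"y": 0.063,"z": 0.004}
    - {"x": -0.038,"y": 0.063,"z": 0.004}

```text
schema error: expected keys x, y, z, wx, wy, wz, fingers
```

```bash
python3 - <<'E'
from h import *
s=get_state();print(s["tool_pos"],s["qd"].round(2))
rows([((.594,.0744,.21),None,4),((.594,.0744,.127),None,3)])
E
```

```text
[0.26307143 0.56631759 0.23798802] [ 0. -0.  0. -0. -0.  0.  0.]
[-0.0959, 0.1585, 0.0089] [0.0, 0.0, 0.0]
[-0.0959, 0.1585, 0.0089] [0.0, 0.0, 0.0]
[-0.0959, 0.1585, 0.0089] [0.0, 0.0, 0.0]
[-0.0959, 0.1585, 0.0089] [0.0, 0.0, 0.0]
[0.0001, -0.0, 0.0346] [0.0, 0.0, 0.0]
[0.0001, -0.0, 0.0346] [0.0, 0.0, 0.0]
[0.0001, -0.0, 0.0346] [0.0, 0.0, 0.0]
```

All keys are needed.

Request:
apply_moves:
  series:
    - {"x": -0.038,"y": 0.063,"z": 0.004,"wx": 0,"wy": 0,"wz": 0,"fingers": 1}
    - {"x": -0.038,"y": 0.063,"z": 0.004,"wx": 0,"wy": 0,"wz": 0,"fingers": 1}
    - {"x": -0.038,"y": 0.063,"z": 0.004,"wx": 0,"wy": 0,"wz": 0,"fingers": 1}
    - {"x": -0.038,"y": 0.063,"z": 0.004,"wx": 0,"wy": 0,"wz": 0,"fingers": 1}
    - {"x": -0.038,"y": 0.063,"z": 0.004,"wx": 0,"wy": 0,"wz": 0,"fingers": 1}
    - {"x": -0.038,"y": 0.063,"z": 0.004,"wx": 0,"wy": 0,"wz": 0,"fingers": 1}
    - {"x": -0.038,"y": 0.063,"z": 0.004,"wx": 0,"wy": 0,"wz": 0,"fingers": 1}
    - {"x": -0.038,"y": 0.063,"z": 0.004,"wx": 0,"wy": 0,"wz": 0,"fingers": 1}

```text
clock: 1.1
tool_pos: [0.531, 0.1709, 0.2081]
eef_rot: [0.84, 0.543, -0.002, -0.002]
contact_force: [0.9, 0.8, 0.0]
opening: 0.998
```

```bash
python3 - <<'E'
from h import *
s=get_state();print(s["tool_pos"],s["qd"].round(2))
rows([((.594,.0744,.21),None,4),((.594,.0744,.127),None,3)])
E
```

```text
[0.53096799 0.17086139 0.20810023] [ 0.89  0.18 -0.06 -0.32  0.07  0.15  0.82]
[-0.0194, 0.0303, -0.0007] [0.0, 0.0, 0.0]
[-0.0194, 0.0303, -0.0007] [0.0, 0.0, 0.0]
[-0.0194, 0.0303, -0.0007] [0.0, 0.0, 0.0]
[-0.0194, 0.0303, -0.0007] [0.0, 0.0, 0.0]
[0.0, 0.0002, 0.0346] [0.0, 0.0, 0.0]
[0.0, 0.0002, 0.0346] [0.0, 0.0, 0.0]
[0.0, 0.0002, 0.0346] [0.0, 0.0, 0.0]
```

Request:
apply_moves:
  series:
    - {"x": -0.025,"y": 0.039,"z": -0.002,"wx": 0,"wy": 0,"wz": 0,"fingers": 1}
    - {"x": -0.025,"y": 0.039,"z": 0,"wx": 0,"wy": 0,"wz": 0,"fingers": 1}
    - {"x": -0.02,"y": 0.032,"z": 0,"wx": 0,"wy": 0,"wz": 0,"fingers": 1}
    - {"x": 0,"y": 0,"z": 0,"wx": 0,"wy": 0,"wz": 0,"fingers": 1}

```text
clock: 1.6
tool_pos: [0.591, 0.0728, 0.2072]
eef_rot: [0.843, 0.538, -0.004, -0.001]
contact_force: [-0.7, 0.8, -0.4]
opening: 1.0
```

```bash
python3 - <<'E'
from h import *
s=get_state();print(s["tool_pos"],s["qd"].round(2))
rows([((.594,.0744,.127),tool(65),3)])
E
```

```text
[0.59100624 0.0727533  0.20719077] [-0.02 -0.   -0.05  0.03 -0.02  0.   -0.  ]
[0.0014, 0.001, 0.0334] [-0.0006, 0.0007, 0.0003]
[0.0013, 0.001, 0.0334] [-0.0006, 0.0007, 0.0003]
[0.0012, 0.0009, 0.0334] [-0.0006, 0.0007, 0.0003]
```

Request:
apply_moves:
  series:
    - {"x": 0.001,"y": 0.001,"z": 0.034,"wx": -0.0006,"wy": 0.0007,"wz": 0,"fingers": 1}
    - {"x": 0.001,"y": 0.001,"z": 0.034,"wx": -0.0006,"wy": 0.0007,"wz": 0,"fingers": 1}
    - {"x": 0.001,"y": 0.001,"z": 0.033,"wx": 0,"wy": 0,"wz": 0,"fingers": 0.4}
    - {"x": 0,"y": 0,"z": 0,"wx": 0,"wy": 0,"wz": 0,"fingers": -1}
    - {"x": 0,"y": 0,"z": 0,"wx": 0,"wy": 0,"wz": 0,"fingers": -1}
    - {"x": 0,"y": 0,"z": 0,"wx": 0,"wy": 0,"wz": 0,"fingers": -1}
    - {"x": 0,"y": 0,"z": 0,"wx": 0,"wy": 0,"wz": 0,"fingers": -1}
  force: 20

```text
clock: 2.48
tool_pos: [0.5914, 0.0829, 0.1271]
eef_rot: [0.84, 0.542, 0.001, -0.003]
contact_force: [-0.2, -1.1, -0.4]
opening: 0.457
```

```bash
python3 - <<'E'
from h import *
s=get_state();p=s["tool_pos"];print(p,s["contact_force"],s["opening"])
d=p[:2]-AX; a0=np.degrees(np.arctan2(d[1],d[0]));print(np.hypot(*d),a0)
a1=-16.2
w=[(np.r_[AX+.045*np.array([np.cos(t),np.sin(t)]),.127],None,1) for t in np.radians(np.linspace(a0,a1,15)[1:])]
rows(w)
E
```

```text
[0.59141841 0.08287621 0.12709633] [-0.21696274 -1.06827109 -0.38787785] 0.4568411014640938
0.05361755404290689 95.43835020444612
[-0.0059, 0.0124, 0.0] [0.0, 0.0, 0.0]
[0.0024, 0.0074, -0.0] [0.0, 0.0, 0.0]
[0.0013, 0.0077, -0.0] [0.0, 0.0, 0.0]
[0.0003, 0.0078, -0.0] [0.0, 0.0, 0.0]
[-0.0008, 0.0078, -0.0] [0.0, 0.0, 0.0]
[-0.0019, 0.0076, -0.0] [0.0, 0.0, 0.0]
[-0.0029, 0.0073, -0.0] [0.0, 0.0, 0.0]
[-0.0039, 0.0068, -0.0] [0.0, 0.0, 0.0]
[-0.0048, 0.0062, -0.0] [0.0, 0.0, 0.0]
[-0.0056, 0.0054, -0.0] [0.0, 0.0, 0.0]
[-0.0063, 0.0046, -0.0] [0.0, 0.0, 0.0]
[-0.0069, 0.0037, -0.0] [0.0, 0.0, 0.0]
[-0.0073, 0.0027, -0.0] [0.0, 0.0, 0.0]
[-0.0076, 0.0016, -0.0] [0.0, 0.0, 0.0]
```

Request:
apply_moves:
  series:
    - {"x": 0,"y": 0,"z": 0,"wx": 0,"wy": 0,"wz": 0,"fingers": -1}
    - {"x": 0,"y": 0,"z": 0,"wx": 0,"wy": 0,"wz": 0,"fingers": -1}

```text
clock: 2.72
tool_pos: [0.5899, 0.0791, 0.1273]
eef_rot: [0.841, 0.541, -0.002, -0.001]
contact_force: [0.7, 0.3, -3.5]
opening: 0.313
```

```bash
python3 - <<'E'
from h import *
s=get_state();p=s["tool_pos"];print(p,s["contact_force"],s["opening"])
pic,d=snapshot("wrist");cv2.imwrite("pics/w1.png",pic[:,:,::-1])
E
```

```text
[0.58989503 0.079057   0.12728334] [ 0.70203934  0.33230806 -3.4519829 ] 0.3128423036809583
```

View pics/w1.png

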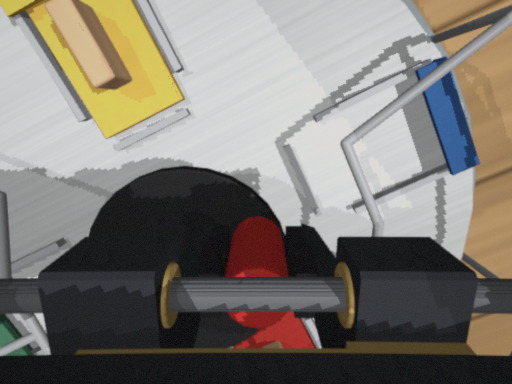

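```bash
python3 - <<'E'
from h import *
off=np.array([-.004,.0046])
w=[(np.r_[AX+off+.045*np.array([np.cos(t),np.sin(t)]),.127],None,1) for t in np.radians(np.linspace(93,-16.2,16)[1:])]
rows(w)
E
```

```text
[0.0029, 0.0069, 0.0003] [0.0, 0.0, 0.0]
[0.002, 0.0068, -0.0] [0.0, 0.0, 0.0]
[0.0012, 0.007, -0.0] [0.0, 0.0, 0.0]
[0.0003, 0.0071, -0.0] [0.0, 0.0, 0.0]
[-0.0007, 0.0071, -0.0] [0.0, 0.0, 0.0]
[-0.0015, 0.007, -0.0] [0.0, 0.0, 0.0]
[-0.0024, 0.0067, -0.0] [0.0, 0.0, 0.0]
[-0.0033, 0.0064, -0.0] [0.0, 0.0, 0.0]
[-0.004, 0.0059, -0.0] [0.0, 0.0, 0.0]
[-0.0047, 0.0053, -0.0] [0.0, 0.0, 0.0]
[-0.0054, 0.0047, -0.0] [0.0, 0.0, 0.0]
[-0.0059, 0.004, -0.0] [0.0, 0.0, 0.0]
[-0.0064, 0.0032, -0.0] [0.0, 0.0, 0.0]
[-0.0067, 0.0024, -0.0] [0.0, 0.0, 0.0]
[-0.007, 0.0015, 0.0] [0.0, 0.0, 0.0]
```

Request:
apply_moves:
  series:
    - {"x": 0.002,"y": 0.007,"z": 0,"wx": 0,"wy": 0,"wz": 0,"fingers": -1}
    - {"x": 0.002,"y": 0.007,"z": 0,"wx": 0,"wy": 0,"wz": 0,"fingers": -1}
    - {"x": 0.001,"y": 0.007,"z": 0,"wx": 0,"wy": 0,"wz": 0,"fingers": -1}
    - {"x": 0,"y": 0.007,"z": 0,"wx": 0,"wy": 0,"wz": 0,"fingers": -1}
    - {"x": -0.001,"y": 0.007,"z": 0,"wx": 0,"wy": 0,"wz": 0,"fingers": -1}

```text
clock: 3.4
tool_pos: [0.6132, 0.0733, 0.1273]
eef_rot: [0.84, 0.542, -0.005, -0.005]
contact_force: [-2.5, 1.0, 1.2]
opening: 0.311
```

```bash
cat > k.py <<'E'
from h import *
import sys
def knob():
    p,d=snapshot("top"); m=camera_model("top"); H=hsv(p); P=cloud(m,d)
    R=((H[...,0]<7)|(H[...,0]>174))&(H[...,1]>140)&(abs(P[...,2]-.163)<.01)
    if R.sum()<4: return None
    v,u=np.nonzero(R); return cv2.minEnclosingCircle((onplane(m,np.c_[u,v],.165)[:,:2]*1000).astype(np.float32))
s=get_state();p=s["tool_pos"];k=knob();print(p,s["contact_force"].round(1),s["opening"],k)
d=p[:2]-AX;print("tcp r,ang",np.hypot(*d),np.degrees(np.arctan2(d[1],d[0])))
E
python3 k.py
```

```text
[0.61321029 0.07328857 0.12728846] [-2.5  1.   1.2] 0.31098464964410405 None
tcp r,ang 0.04686867665949522 69.11248714125053
```

```bash
python3 - <<'E'
from h import *
off=np.array([-.004,.0046])
w=[(np.r_[AX+off+.045*np.array([np.cos(t),np.sin(t)]),.127],None,1) for t in np.radians(np.linspace(62,-16.2,12)[1:])]
rows(w)
E
```

```text
[0.0002, 0.0047, 0.0004] [0.0, 0.0, 0.0]
[-0.0017, 0.0068, -0.0001] [0.0, 0.0, 0.0]
[-0.0025, 0.0065, -0.0001] [0.0, 0.0, 0.0]
[-0.0033, 0.0061, -0.0001] [0.0, 0.0, 0.0]
[-0.0041, 0.0057, -0.0001] [0.0, 0.0, 0.0]
[-0.0047, 0.0051, -0.0] [0.0, 0.0, 0.0]
[-0.0053, 0.0045, -0.0] [0.0, 0.0, 0.0]
[-0.0058, 0.0038, -0.0] [0.0, 0.0, 0.0]
[-0.0063, 0.0031, -0.0] [0.0, 0.0, 0.0]
[-0.0066, 0.0023, -0.0] [0.0, 0.0, 0.0]
[-0.0068, 0.0014, -0.0] [0.0, 0.0, 0.0]
```

Request:
apply_moves:
  series:
    - {"x": -0.001,"y": 0.006,"z": 0,"wx": 0,"wy": 0,"wz": 0,"fingers": -1}
    - {"x": -0.002,"y": 0.0068,"z": 0,"wx": 0,"wy": 0,"wz": 0,"fingers": -1}
    - {"x": -0.0025,"y": 0.0065,"z": 0,"wx": 0,"wy": 0,"wz": 0,"fingers": -1}
    - {"x": -0.0033,"y": 0.006,"z": 0,"wx": 0,"wy": 0,"wz": 0,"fingers": -1}
    - {"x": -0.004,"y": 0.0057,"z": 0,"wx": 0,"wy": 0,"wz": 0,"fingers": -1}
    - {"x": -0.0047,"y": 0.005,"z": 0,"wx": 0,"wy": 0,"wz": 0,"fingers": -1}

```text
clock: 4.2
tool_pos: [0.6342, 0.047, 0.1273]
eef_rot: [0.84, 0.542, -0.006, -0.006]
contact_force: [-5.6, 2.0, 4.3]
opening: 0.311
```

```bash
python3 - <<'E'
from h import *
off=np.array([-.004,.0046])
s=get_state(); print(s["tool_pos"],s["contact_force"].round(1))
d=s["tool_pos"][:2]-off-AX; a=np.degrees(np.arctan2(d[1],d[0])); print(np.hypot(*d),a)
w=[(np.r_[AX+off+.045*np.array([np.cos(t),np.sin(t)]),.127],None,1) for t in np.radians(np.linspace(a,-16.2,max(2,int((a+16.2)/7.2)+2))[1:])]
rows(w)
E
```

```text
[0.63423595 0.04702956 0.12726641] [-5.6  2.   4.3]
0.04369282999157774 17.212687195458603
[-0.0041, 0.0053, 0.0003] [0.0, 0.0, 0.0]
[-0.0056, 0.0034, -0.0] [0.0, 0.0, 0.0]
[-0.0059, 0.0028, -0.0] [0.0, 0.0, 0.0]
[-0.0062, 0.002, -0.0] [0.0, 0.0, 0.0]
[-0.0064, 0.0013, 0.0] [0.0, 0.0, 0.0]
```

Request:
apply_moves:
  series:
    - {"x": -0.0045,"y": 0.0052,"z": 0,"wx": 0,"wy": 0,"wz": 0,"fingers": -1}
    - {"x": -0.0056,"y": 0.0036,"z": 0,"wx": 0,"wy": 0,"wz": 0,"fingers": -1}
    - {"x": -0.006,"y": 0.0029,"z": 0,"wx": 0,"wy": 0,"wz": 0,"fingers": -1}
    - {"x": -0.0062,"y": 0.002,"z": 0,"wx": 0,"wy": 0,"wz": 0,"fingers": -1}
    - {"x": -0.0064,"y": 0.0013,"z": 0,"wx": 0,"wy": 0,"wz": 0,"fingers": -1}
    - {"x": 0,"y": 0,"z": 0,"wx": 0,"wy": 0,"wz": 0,"fingers": -1}

```text
clock: 4.95
tool_pos: [0.6341, 0.0208, 0.1273]
eef_rot: [0.84, 0.542, -0.007, -0.008]
contact_force: [-6.5, -1.3, 5.2]
opening: 0.314
```

```bash
python3 - <<'E'
from h import *
off=np.array([-.004,.0046])
s=get_state(); print(s["tool_pos"],s["contact_force"].round(1))
d=s["tool_pos"][:2]-off-AX; a=np.degrees(np.arctan2(d[1],d[0])); print(np.hypot(*d),a)
p1,d1=snapshot("top"); p2,d2=snapshot("scene"); np.savez("pics/s2.npz",p=p2,d=d2)
cv2.imwrite("pics/two.png",np.hstack([cv2.resize(p1[90:270,150:350],(400,360),interpolation=2),cv2.resize(p2[150:330,180:380],(400,360),interpolation=2)])[:,:,::-1])
E
```

```text
[0.63405136 0.02082085 0.12727006] [-6.5 -1.3  5.2]
0.04362168638385262 -17.72304485476519
```

View pics/two.png

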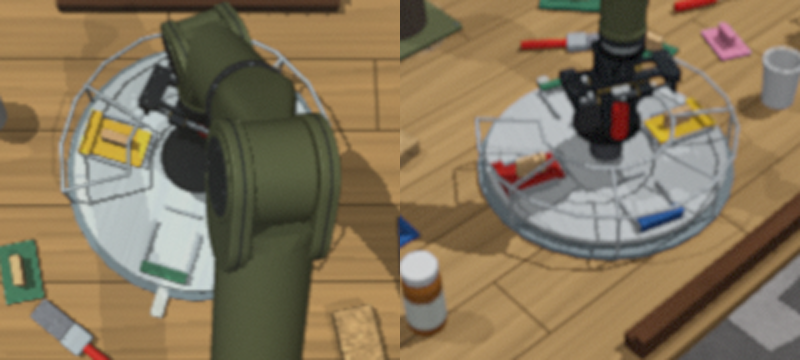

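```bash
cat > bay.py <<'E'
from h import *
def measure(n="top"):
    p,d=snapshot(n); m=camera_model(n); H=hsv(p); P=cloud(m,d); r=np.hypot(*(P[...,:2]-AX).transpose(2,0,1))
    G=(H[...,0]>=60)&(H[...,0]<=95)&(H[...,1]>60)&(r<.23)&(r>.15)&(abs(P[...,2]-.045)<.012)
    if n=="top": G&=P[...,2]>.044
    v,u=np.nonzero(G); q=onplane(m,np.c_[u,v],.051)[:,:2]-AX
    R=cv2.minAreaRect((q*1000).astype(np.float32)); c=np.array(R[0])
    print(n,"wall",G.sum(),np.round(R[1],1),"centre",c.round(1),"ang",np.degrees(np.arctan2(c[1],c[0])).round(2),"rect",round(R[2],2),"mean ang",np.degrees(np.arctan2(*q.mean(0)[::-1])).round(2),"zmed",np.median(P[G][:,2]).round(4))
    W=(H[...,2]>130)&(H[...,1]<60)&(r>.228)&(r<.27)&(P[...,2]>.004)&(P[...,2]<.02)
    a=np.degrees(np.arctan2(P[...,1]-AX[1],P[...,0]-AX[0])); W&=(abs(a-164)<12)
    bs=blobs(W,10)
    if bs:
        b=max(bs,key=lambda t:t[1][4])[0]; v,u=np.nonzero(b); q=onplane(m,np.c_[u,v],.012)[:,:2]-AX
        R=cv2.minAreaRect((q*1000).astype(np.float32)); c=np.array(R[0])
        print(n,"ptr",b.sum(),np.round(R[1],1),"centre",c.round(1),"ang",np.degrees(np.arctan2(c[1],c[0])).round(2),"rect",round(R[2],2),"mean ang",np.degrees(np.arctan2(*q.mean(0)[::-1])).round(2))
    return p
if __name__=="__main__": measure("top")
E
python3 bay.py
```

```text
top wall 111 [74.4 15.8] centre [-181.6   57.3] ang 162.48 rect 72.63 mean ang 162.45 zmed 0.0517
top ptr 56 [20.  30.5] centre [-235.1   66.4] ang 164.22 rect 71.91 mean ang 164.2
```

Request:
apply_moves:
  series:
    - {"x": 0.0016,"y": -0.0006,"z": 0,"wx": 0,"wy": 0,"wz": 0,"fingers": -1}
    - {"x": 0,"y": 0,"z": 0,"wx": 0,"wy": 0,"wz": 0,"fingers": -1}

```text
clock: 5.35
tool_pos: [0.6341, 0.0209, 0.1273]
eef_rot: [0.841, 0.542, -0.007, -0.007]
contact_force: [-3.4, 2.2, 3.9]
opening: 0.309
```

```bash
python3 bay.py;python3 -c "
from h import *
s=get_state();print(s['tool_pos'],s['contact_force'])"
```

```text
top wall 109 [74.5 15.8] centre [-181.8   56.2] ang 162.82 rect 72.41 mean ang 163.09 zmed 0.0511
top ptr 60 [21.  31.3] centre [-234.9   66.9] ang 164.11 rect 75.76 mean ang 164.21
[0.63410909 0.0208898  0.12730576] [-2.85195914  0.47526831  3.70203312]
```

Request:
apply_moves:
  series:
    - {"x": 0.002,"y": -0.0008,"z": 0,"wx": 0,"wy": 0,"wz": 0,"fingers": -1}
    - {"x": 0.002,"y": -0.0008,"z": 0,"wx": 0,"wy": 0,"wz": 0,"fingers": -1}

```text
clock: 5.65
tool_pos: [0.6344, 0.0219, 0.1273]
eef_rot: [0.841, 0.541, -0.008, -0.006]
contact_force: [-3.9, -1.9, 3.5]
opening: 0.311
```

```bash
python3 bay.py;python3 -c "
from h import *
s=get_state();print(s['tool_pos'],s['contact_force'])"
```

```text
top wall 116 [76.6 16.6] centre [-183.1   52.4] ang 164.02 rect 73.34 mean ang 164.1 zmed 0.0514
top ptr 60 [20.2 32.1] centre [-235.4   66.5] ang 164.21 rect 75.76 mean ang 164.25
[0.63445882 0.02223201 0.12730409] [-3.13671977 -1.02744086  3.0637313 ]
```

Request:
apply_moves:
  series:
    - {"x": 0,"y": 0,"z": 0,"wx": 0,"wy": 0,"wz": 0,"fingers": 0.3}
    - {"x": 0,"y": 0,"z": 0,"wx": 0,"wy": 0,"wz": 0,"fingers": 0.3}
    - {"x": 0,"y": 0,"z": -0.03,"wx": 0,"wy": 0,"wz": 0,"fingers": 0.3}
    - {"x": 0,"y": 0,"z": -0.05,"wx": 0,"wy": 0,"wz": 0,"fingers": 0.3}
    - {"x": 0,"y": 0,"z": -0.04,"wx": 0,"wy": 0,"wz": 0,"fingers": 0.3}

```text
clock: 6.32
tool_pos: [0.6388, 0.0236, 0.2227]
eef_rot: [0.84, 0.542, -0.006, -0.006]
contact_force: [-0.1, -0.1, 0.3]
opening: 0.648
```

```bash
python3 bay.py;python3 -c "
from h import *
s=get_state();print(s['tool_pos'],s['contact_force'],s['opening'])
rows([((.421,.3285,.20),tool(101.6),7)])
"
```

```text
top wall 110 [74.5 15.8] centre [-183.6   50. ] ang 164.78 rect 75.7 mean ang 164.6 zmed 0.0517
top ptr 60 [20.6 31.4] centre [-234.7   67.1] ang 164.05 rect 74.28 mean ang 164.13
[0.64121001 0.02402716 0.22705868] [0.77881666 0.36005789 2.82459291] 0.6460299140751491
[0.0333, -0.0582, 0.0054] [-0.0005, -0.0002, -0.0286]
[0.0384, -0.055, 0.0053] [-0.0005, -0.0002, -0.0286]
[0.0431, -0.0514, 0.0052] [-0.0005, -0.0002, -0.0286]
[0.0476, -0.0473, 0.0052] [-0.0005, -0.0002, -0.0286]
[0.0516, -0.0428, 0.0051] [-0.0005, -0.0002, -0.0286]
[0.0553, -0.0381, 0.005] [-0.0005, -0.0002, -0.0286]
[0.0584, -0.033, 0.0049] [-0.0005, -0.0002, -0.0286]
```

Request:
apply_moves:
  series:
    - {"x": 0.033,"y": -0.058,"z": 0.004,"wx": 0,"wy": 0,"wz": -0.0286,"fingers": 0.3}
    - {"x": 0.038,"y": -0.055,"z": 0.004,"wx": 0,"wy": 0,"wz": -0.0286,"fingers": 0.3}
    - {"x": 0.043,"y": -0.051,"z": 0.005,"wx": 0,"wy": 0,"wz": -0.0286,"fingers": 0.2}
    - {"x": 0.047,"y": -0.047,"z": 0.005,"wx": 0,"wy": 0,"wz": -0.0286,"fingers": 0.1}
    - {"x": 0.051,"y": -0.043,"z": 0.005,"wx": 0,"wy": 0,"wz": -0.0286,"fingers": 0}
    - {"x": 0.055,"y": -0.038,"z": 0.005,"wx": 0,"wy": 0,"wz": -0.0286,"fingers": 0}
    - {"x": 0.045,"y": -0.025,"z": 0.005,"wx": 0,"wy": 0,"wz": -0.0286,"fingers": 0}
    - {"x": 0,"y": 0,"z": 0,"wx": 0,"wy": 0,"wz": 0,"fingers": 0}

```text
clock: 7.38
tool_pos: [0.428, 0.3294, 0.2041]
eef_rot: [0.624, 0.781, 0.009, -0.002]
contact_force: [0.9, -1.0, -0.4]
opening: 0.499
```

```bash
cat > pan.py <<'E'
from h import *
s=get_state(); m=camera_model("wrist"); p,d=snapshot("wrist"); H=hsv(p); P=cloud(m,d)
print(s["tool_pos"].round(4),s["opening"],s["q"].round(2))
G=(H[...,0]>=60)&(H[...,0]<=95)&(H[...,1]>60)&(abs(P[...,2]-.009)<.006)
b=max(blobs(G,200),key=lambda t:t[1][4])[0]; print("panel wrist",b.sum(),rect(m,b,.009),b[0].any(),b[:,0].any(),b[:,-1].any())
T=(abs(P[...,2]-.039)<.005)&(np.hypot(P[...,0]-.421,P[...,1]-.328)<.06)
if T.sum(): print("rib",T.sum(),rect(m,T,.039))
cv2.imwrite("pics/w2.png",p[:,:,::-1])
E
python3 pan.py; python3 bay.py; python3 -c "
from h import *
rows([((.421,.3285,.20),tool(101.6),1)])"
```

```text
[0.428  0.3294 0.2041] 0.49901627055585557 [-0.48  0.64 -0.42  1.87  0.38  0.69  0.67]
panel wrist 4257 (array([420.5, 329.6]), array([98.9, 62.4]), 11.3) False False False
rib 782 (array([420.6, 330.3]), array([48.6, 15.7]), 12.4)
top wall 112 [74.5 16.8] centre [-182.8   49.8] ang 164.75 rect 74.82 mean ang 164.58 zmed 0.0509
top ptr 49 [17.  31.2] centre [-233.7   67.3] ang 163.94 rect 78.96 mean ang 163.89
[0.0061, -0.0112, 0.0049] [0.0039, -0.0038, 0.0043]
```

```bash
python3 -c "
from h import *
rows([((.4205,.3298,.10),tool(101.6),2),((.4205,.3298,.012),None,3)])"
```

```text
[0.0032, -0.0065, 0.0649] [0.002, -0.0019, 0.0021]
[0.0035, -0.0061, 0.065] [0.002, -0.0019, 0.0021]
[0.0, 0.0, 0.0367] [0.0, 0.0, 0.0]
[0.0, 0.0, 0.0367] [0.0, 0.0, 0.0]
[0.0, 0.0, 0.0367] [0.0, 0.0, 0.0]
```

Request:
apply_moves:
  series:
    - {"x": 0.003,"y": -0.0065,"z": 0.06,"wx": 0.002,"wy": -0.002,"wz": 0.002,"fingers": 0}
    - {"x": 0.003,"y": -0.006,"z": 0.06,"wx": 0.002,"wy": -0.002,"wz": 0.002,"fingers": 0}
    - {"x": 0,"y": 0,"z": 0.035,"wx": 0,"wy": 0,"wz": 0,"fingers": 0}
    - {"x": 0,"y": 0,"z": 0.02,"wx": 0,"wy": 0,"wz": 0,"fingers": 0}
    - {"x": 0,"y": 0,"z": 0,"wx": 0,"wy": 0,"wz": 0,"fingers": 0}

```text
clock: 8.1
tool_pos: [0.4309, 0.3232, 0.0606]
eef_rot: [0.639, 0.769, 0.002, 0.004]
contact_force: [-0.8, -0.4, 0.1]
opening: 0.5
```

```bash
python3 -c "
from h import *
s=get_state();print(s['tool_pos'],s['contact_force'])
rows([((.4205,.3298,.012),tool(101.6),2)])"
```

```text
[0.43090928 0.32317123 0.06058302] [-0.78043876 -0.42597013  0.05054248]
[0.0054, -0.0059, 0.0303] [0.0014, 0.0005, -0.0028]
[0.0054, -0.0057, 0.0303] [0.0014, 0.0005, -0.0028]
```

Request:
apply_moves:
  series:
    - {"x": 0.0054,"y": -0.006,"z": 0,"wx": 0.0014,"wy": 0.0005,"wz": -0.003,"fingers": 0}
    - {"x": 0.0054,"y": -0.006,"z": 0,"wx": 0.0014,"wy": 0.0005,"wz": -0.003,"fingers": 0}
    - {"x": 0,"y": 0,"z": 0,"wx": 0,"wy": 0,"wz": 0,"fingers": 0}

```text
clock: 8.48
tool_pos: [0.4214, 0.3301, 0.0625]
eef_rot: [0.632, 0.775, 0.002, 0.0]
contact_force: [0.4, 0.2, 1.0]
opening: 0.503
```

```bash
python3 -c "
from h import *
s=get_state();print(s['tool_pos'],s['contact_force'])
rows([((.4205,.3298,.012),tool(101.6),4)])"
```

```text
[0.42140818 0.33010196 0.06252543] [0.43236783 0.23667156 1.01860151]
[-0.0001, -0.0003, 0.0158] [0.0002, -0.0002, -0.0001]
[-0.0001, -0.0003, 0.0158] [0.0002, -0.0002, -0.0001]
[-0.0001, -0.0003, 0.0158] [0.0002, -0.0002, -0.0001]
[-0.0, -0.0003, 0.0158] [0.0002, -0.0002, -0.0001]
```

Request:
apply_moves:
  series:
    - {"x": 0,"y": -0.0005,"z": 0.013,"wx": 0,"wy": 0,"wz": 0,"fingers": 0}
    - {"x": 0,"y": -0.001,"z": 0.016,"wx": 0,"wy": 0,"wz": 0,"fingers": 0}
    - {"x": 0,"y": -0.001,"z": 0.016,"wx": 0,"wy": 0,"wz": 0,"fingers": 0}
    - {"x": 0,"y": -0.001,"z": 0.014,"wx": 0,"wy": 0,"wz": 0,"fingers": 0}
    - {"x": 0,"y": 0,"z": 0,"wx": 0,"wy": 0,"wz": 0,"fingers": 0}

```text
clock: 9.1
tool_pos: [0.4185, 0.3296, 0.0117]
eef_rot: [0.632, 0.775, 0.002, 0.0]
contact_force: [0.2, -0.3, 0.8]
opening: 0.501
```

```bash
python3 -c "
from h import *
s=get_state();print(s['tool_pos'],s['contact_force'])
rows([((.4205,.3298,.0115),tool(101.6),1)])"
```

```text
[0.41848395 0.32955218 0.01172922] [ 0.20931845 -0.27548657  0.84495166]
[-0.0002, 0.0025, 0.0003] [0.0009, -0.0005, -0.0001]
```

Positioned well. Grip.

Request:
apply_moves:
  series:
    - {"x": 0,"y": 0.0025,"z": 0,"wx": 0,"wy": 0,"wz": 0,"fingers": -1}
    - {"x": 0,"y": 0,"z": 0,"wx": 0,"wy": 0,"wz": 0,"fingers": -1}
    - {"x": 0,"y": 0,"z": 0,"wx": 0,"wy": 0,"wz": 0,"fingers": -1}
    - {"x": 0,"y": 0,"z": 0,"wx": 0,"wy": 0,"wz": 0,"fingers": -1}
    - {"x": 0,"y": 0,"z": 0,"wx": 0,"wy": 0,"wz": 0,"fingers": -1}
  force: 40

```text
clock: 9.72
tool_pos: [0.4211, 0.33, 0.0123]
eef_rot: [0.632, 0.775, 0.002, 0.0]
contact_force: [0.1, -0.0, -1.9]
opening: 0.177
```

```bash
python3 -c "
from h import *
s=get_state();print(s['tool_pos'],s['contact_force'],s['opening']*88)"
```

```text
[0.42106983 0.33003057 0.01229151] [ 0.08127499 -0.03252193 -1.88312567] 15.547648460429983
```

```bash
cat >> h.py <<'E'
BAY=164.6
def ins(xo,zo,th,h=.0123,e=0.,bay=None):
    "TCP pose for outer lower edge at bay x=xo, height zo over the floor (mm), tilt th deg"
    b=BAY if bay is None else bay
    t=np.radians(th); q=np.array([xo,zo])/1000+(.05+e)*np.array([np.cos(t),np.sin(t)])+h*np.array([-np.sin(t),np.cos(t)])
    o=np.array([np.cos(np.radians(b)),np.sin(np.radians(b))])
    return np.r_[AX+o*(.14-q[0]),.032+q[1]],tool(b-90,-th)
E
python3 -c "
from h import *
s=get_state();p=s['tool_pos']
P,T=ins(-33,75,10); print(P)
a=rows([(p+[0,0,.12],None,3)])
rows([(P,T,6)],*a)"
```

```text
[0.47512474 0.06293232 0.12779554]
[0.0001, 0.0002, -0.05] [0.0, 0.0, 0.0]
[0.0001, 0.0002, -0.05] [0.0, 0.0, 0.0]
[0.0001, 0.0002, -0.05] [0.0, 0.0, 0.0]
[-0.0568, -0.0001, 0.0008] [-0.0089, -0.0023, 0.0249]
[-0.0566, 0.0043, 0.0013] [-0.0089, -0.0023, 0.0249]
[-0.0561, 0.0087, 0.0019] [-0.0089, -0.0023, 0.0249]
[-0.0552, 0.0129, 0.0026] [-0.0089, -0.0023, 0.0249]
[-0.054, 0.0171, 0.0034] [-0.0089, -0.0023, 0.0249]
[-0.0525, 0.0212, 0.0043] [-0.0089, -0.0023, 0.0249]
```

Request:
apply_moves:
  series:
    - {"x": 0,"y": 0,"z": -0.025,"wx": 0,"wy": 0,"wz": 0,"fingers": -1}
    - {"x": 0,"y": 0,"z": -0.055,"wx": 0,"wy": 0,"wz": 0,"fingers": -1}
    - {"x": 0,"y": 0,"z": -0.06,"wx": 0,"wy": 0,"wz": 0,"fingers": -1}
    - {"x": -0.045,"y": 0,"z": -0.01,"wx": 0,"wy": 0,"wz": 0.01,"fingers": -1}
    - {"x": -0.055,"y": 0,"z": 0,"wx": 0,"wy": 0,"wz": 0.025,"fingers": -1}
    - {"x": -0.055,"y": 0.006,"z": 0,"wx": 0,"wy": 0,"wz": 0.025,"fingers": -1}
    - {"x": -0.055,"y": 0.012,"z": 0,"wx": 0,"wy": 0,"wz": 0.025,"fingers": -1}
    - {"x": -0.04,"y": 0.015,"z": 0,"wx": 0,"wy": 0,"wz": 0.025,"fingers": -1}

```text
clock: 10.72
tool_pos: [0.4639, 0.1292, 0.1356]
eef_rot: [0.757, 0.653, 0.003, -0.001]
contact_force: [1.4, 0.1, -2.5]
opening: 0.175
```

```bash
python3 -c "
from h import *
s=get_state();print(s['tool_pos'],s['contact_force'],s['opening']*88)
P,T=ins(-33,75,10)
rows([(P,T,4)])"
```

```text
[0.46389141 0.12917427 0.1355509 ] [ 1.40212115  0.09486471 -2.47604904] 15.433437704369387
[-0.02, 0.0065, 0.0023] [-0.0137, -0.0013, 0.0096]
[-0.0198, 0.007, 0.0027] [-0.0137, -0.0013, 0.0096]
[-0.0195, 0.0075, 0.0031] [-0.0137, -0.0013, 0.0096]
[-0.0193, 0.0079, 0.0035] [-0.0137, -0.0013, 0.0096]
```

Request:
apply_moves:
  series:
    - {"x": -0.02,"y": 0.0065,"z": 0.002,"wx": -0.014,"wy": -0.001,"wz": 0.01,"fingers": -1}
    - {"x": -0.02,"y": 0.007,"z": 0.003,"wx": -0.014,"wy": -0.001,"wz": 0.01,"fingers": -1}
    - {"x": -0.02,"y": 0.0075,"z": 0.003,"wx": -0.014,"wy": -0.001,"wz": 0.01,"fingers": -1}
    - {"x": -0.012,"y": 0.006,"z": 0.003,"wx": -0.012,"wy": -0.001,"wz": 0.008,"fingers": -1}
    - {"x": 0,"y": 0,"z": 0,"wx": 0,"wy": 0,"wz": 0,"fingers": -1}

```text
clock: 11.35
tool_pos: [0.4746, 0.0616, 0.1282]
eef_rot: [0.796, 0.599, 0.054, 0.07]
contact_force: [-0.5, 0.6, -1.9]
opening: 0.176
```

```bash
python3 -c "
from h import *
s=get_state();print(s['tool_pos'],s['contact_force'],s['opening']*88)
P,T=ins(-33,75,10)
rows([(P,T,1)]);P,T=ins(-33,40,10)
rows([(P,T,2)])
p,d=snapshot('wrist');cv2.imwrite('pics/w3.png',p[:,:,::-1])
import bay; bay.measure('top')"
```

```text
[0.47461661 0.06158728 0.1282395 ] [-0.48685418  0.64894303 -1.85385539] 15.47880576747449
[0.0018, 0.0, 0.0006] [0.0007, -0.0, -0.0038]
[0.0008, -0.0038, 0.0218] [0.0004, -0.0, -0.0019]
[0.0009, -0.0038, 0.0218] [0.0004, -0.0, -0.0019]
top wall 26 [17.5 15.5] centre [-190.5   22.6] ang 173.23 rect 71.32 mean ang 173.51 zmed 0.0523
```

View pics/w3.png

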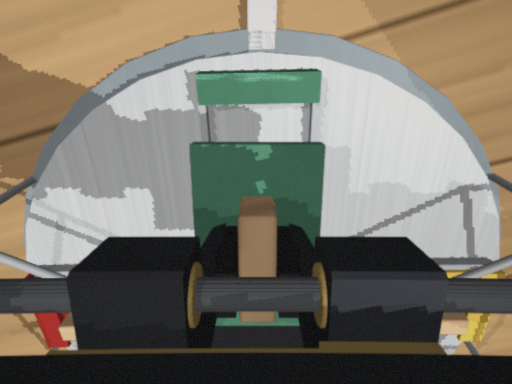

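```bash
cat > wl.py <<'E'
from h import *
m=camera_model("wrist"); p,d=snapshot("wrist"); H=hsv(p); P=cloud(m,d)
r=np.hypot(P[...,0]-AX[0],P[...,1]-AX[1])
G=(H[...,0]>=60)&(H[...,0]<=95)&(H[...,1]>60)&(r>.17)&(r<.22)&(abs(P[...,2]-.051)<.004)
v,u=np.nonzero(G); q=onplane(m,np.c_[u,v],.051)[:,:2]-AX; R=cv2.minAreaRect((q*1000).astype(np.float32)); c=np.array(R[0])
print("lip",np.round(R[1],1),R[2],c,np.hypot(*c),np.degrees(np.arctan2(c[1],c[0])), "z",np.median(P[G][:,2]))
W=(H[...,2]>130)&(H[...,1]<60)&(r>.228)&(r<.27)&(abs(P[...,2]-.012)<.008)
b=max(blobs(W,10),key=lambda t:t[1][4])[0]; v,u=np.nonzero(b); q=onplane(m,np.c_[u,v],.012)[:,:2]-AX; c=q.mean(0)
print("ptr",b.sum(),rect(m,b,.012),np.degrees(np.arctan2(c[1],c[0])),np.hypot(q[:,0],q[:,1]).max())
E
python3 wl.py
```

```text
lip [77.6 19.3] 75.06980895996094 [-183.85124207   50.13929749] 190.56554872622124 164.74544703052072 z 0.05165638391693478
ptr 656 (array([371.2,  94.2]), array([19.9, 12.3]), 74.0) 163.98519038197654 0.24071394270019242
```

```bash
sed -i 's/^BAY=.*/BAY=164.75/' h.py; python3 -c "
from h import *
P,T=ins(-33,8,10)
rows([(P,T,5)])"
```

```text
[-0.0002, -0.0032, 0.0166] [0.0002, -0.0002, -0.0009]
[-0.0002, -0.0032, 0.0166] [0.0002, -0.0002, -0.0009]
[-0.0002, -0.0032, 0.0166] [0.0002, -0.0002, -0.0009]
[-0.0002, -0.0031, 0.0166] [0.0002, -0.0002, -0.0009]
[-0.0001, -0.0031, 0.0166] [0.0002, -0.0002, -0.0009]
```

Request:
apply_moves:
  series:
    - {"x": 0,"y": -0.003,"z": 0.014,"wx": 0,"wy": 0,"wz": -0.001,"fingers": -1}
    - {"x": 0,"y": -0.003,"z": 0.017,"wx": 0,"wy": 0,"wz": -0.001,"fingers": -1}
    - {"x": 0,"y": -0.003,"z": 0.017,"wx": 0,"wy": 0,"wz": -0.001,"fingers": -1}
    - {"x": 0,"y": -0.003,"z": 0.015,"wx": 0,"wy": 0,"wz": -0.001,"fingers": -1}
    - {"x": 0,"y": 0,"z": 0,"wx": 0,"wy": 0,"wz": 0,"fingers": -1}

```text
clock: 12.12
tool_pos: [0.4775, 0.0646, 0.0934]
eef_rot: [0.792, 0.604, 0.05, 0.067]
contact_force: [-0.2, 0.0, -0.9]
opening: 0.176
```

```bash
python3 -c "
from h import *
s=get_state();print(s['tool_pos'],s['contact_force'],s['opening']*88)
for z in(8,3): 
  P,T=ins(-33,z,10)
  print(P);rows([(P,T,2)])"
```

```text
[0.47749816 0.06462952 0.09342831] [-0.19580609  0.00710532 -0.88420343] 15.474470226232523
[0.47503763 0.06261444 0.06079554]
[-0.0016, -0.0045, 0.0199] [-0.0011, 0.0003, -0.0003]
[-0.0016, -0.0046, 0.0199] [-0.0011, 0.0003, -0.0003]
[0.47503763 0.06261444 0.05579554]
[-0.0016, -0.0051, 0.023] [-0.0011, 0.0003, -0.0003]
[-0.0016, -0.0051, 0.023] [-0.0011, 0.0003, -0.0003]
```

Request:
apply_moves:
  series:
    - {"x": -0.001,"y": -0.004,"z": 0.014,"wx": -0.001,"wy": 0,"wz": 0,"fingers": -1}
    - {"x": -0.001,"y": -0.004,"z": 0.014,"wx": -0.001,"wy": 0,"wz": 0,"fingers": -1}
    - {"x": -0.001,"y": -0.003,"z": 0.012,"wx": 0,"wy": 0,"wz": 0,"fingers": -1}
    - {"x": 0,"y": 0,"z": 0,"wx": 0,"wy": 0,"wz": 0,"fingers": -1}

```text
clock: 12.62
tool_pos: [0.4751, 0.0631, 0.0612]
eef_rot: [0.793, 0.603, 0.052, 0.07]
contact_force: [0.2, 0.1, -2.0]
opening: 0.183
```

```bash
python3 -c "
from h import *
s=get_state();print(s['tool_pos'],s['contact_force'],s['opening']*88)
for z in(8,2): 
  P,T=ins(-33,z,10)
  print(P);rows([(P,T,2)])"
```

```text
[0.47506205 0.06309285 0.06123994] [ 0.20215593  0.05894472 -1.97458337] 16.09411360221373
[0.47503763 0.06261444 0.06079554]
[-0.0003, 0.0, 0.0003] [0.0, 0.0004, -0.0005]
[-0.0003, 0.0, 0.0003] [0.0, 0.0004, -0.0005]
[0.47503763 0.06261444 0.05479554]
[-0.0003, -0.0006, 0.004] [0.0, 0.0004, -0.0005]
[-0.0003, -0.0006, 0.004] [0.0, 0.0004, -0.0005]
```

Exactly on the approach pose. Lower the last 6 mm.

Request:
apply_moves:
  series:
    - {"x": 0,"y": -0.0006,"z": 0.004,"wx": 0,"wy": 0,"wz": 0,"fingers": -1}
    - {"x": 0,"y": -0.0006,"z": 0.004,"wx": 0,"wy": 0,"wz": 0,"fingers": -1}
    - {"x": 0,"y": 0,"z": 0,"wx": 0,"wy": 0,"wz": 0,"fingers": -1}

```text
clock: 13.0
tool_pos: [0.476, 0.0631, 0.0555]
eef_rot: [0.793, 0.603, 0.052, 0.071]
contact_force: [0.1, 0.1, -2.0]
opening: 0.174
```

```bash
python3 -c "
from h import *
s=get_state();print(s['tool_pos'],s['contact_force'],s['opening']*88)
P,T=ins(-33,2,10)
print(P);rows([(P,T,1)]);P,T=ins(-50,2,10);print(P);rows([(P,T,3)])"
```

```text
[0.4760193  0.0631269  0.05554129] [ 0.12062241  0.08944848 -1.96404471] 15.331875527332901
[0.47503763 0.06261444 0.05479554]
[-0.0009, -0.0012, 0.0007] [0.0005, 0.001, -0.001]
[0.45863625 0.06708597 0.05479554]
[-0.0003, -0.0074, -0.001] [0.0002, 0.0003, -0.0003]
[-0.0003, -0.0074, -0.001] [0.0002, 0.0003, -0.0003]
[-0.0003, -0.0074, -0.001] [0.0002, 0.0003, -0.0003]
```

Request:
apply_moves:
  series:
    - {"x": -0.0003,"y": -0.006,"z": -0.0006,"wx": 0,"wy": 0,"wz": 0,"fingers": -1}
    - {"x": -0.0003,"y": -0.007,"z": -0.001,"wx": 0,"wy": 0,"wz": 0,"fingers": -1}
    - {"x": -0.0003,"y": -0.007,"z": -0.001,"wx": 0,"wy": 0,"wz": 0,"fingers": -1}
    - {"x": 0,"y": 0,"z": 0,"wx": 0,"wy": 0,"wz": 0,"fingers": -1}

```text
clock: 13.5
tool_pos: [0.4588, 0.0672, 0.0551]
eef_rot: [0.792, 0.604, 0.052, 0.071]
contact_force: [-0.4, 0.6, -2.0]
opening: 0.177
```

```bash
python3 -c "
from h import *
s=get_state();print(s['tool_pos'],s['contact_force'],s['opening']*88)
P,T=ins(-50,2,10);print(P);rows([(P,T,1)])
p,d=snapshot('wrist');cv2.imwrite('pics/w4.png',p[:,:,::-1])"; python3 wl.py
```

```text
[0.45875961 0.06724951 0.0550547 ] [-0.3740798   0.56526311 -1.95008257] 15.562239523798159
[0.45863625 0.06708597 0.05479554]
[-0.0002, -0.0001, 0.0003] [0.0004, 0.0009, -0.0007]
lip [77.9 32.8] 74.67825317382812 [-178.46368408   48.56726837] 184.95422702173727 164.7761564778355 z 0.05154702972265837
ptr 2234 (array([366.2,  95.3]), array([20.2, 23.2]), 74.6) 164.04789596925445 0.25139724424563714
```

View pics/w4.png

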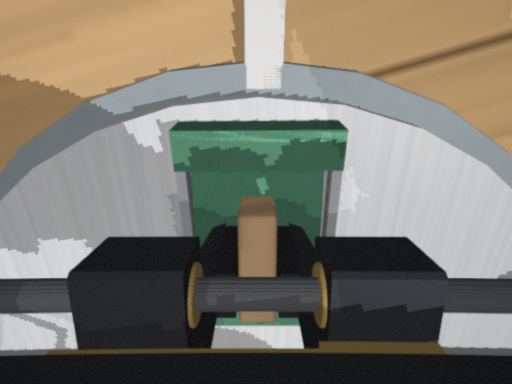

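The panel's outer edge is under the lip and centred between the fences. Now I lower the inner edge.

```bash
python3 -c "
from h import *
rows([(*ins(-50,1.5,6.6),1),(*ins(-50,1.5,3.3),1),(*ins(-50,1,0),1)])
for a in(5,0): print(ins(-50,1,a)[0])"
```

```text
[-0.0003, -0.0004, 0.0045] [0.0196, 0.0009, -0.0009]
[0.0, 0.0008, 0.0036] [0.0183, -0.0, 0.0]
[-0.0, 0.0007, 0.0042] [0.0183, 0.0, -0.0]
[0.46021194 0.06665639 0.04961098]
[0.46142977 0.06632437 0.0453    ]
```

Request:
apply_moves:
  series:
    - {"x": 0,"y": 0,"z": 0.004,"wx": 0.017,"wy": 0,"wz": 0,"fingers": -1}
    - {"x": 0,"y": 0.0008,"z": 0.0036,"wx": 0.017,"wy": 0,"wz": 0,"fingers": -1}
    - {"x": 0,"y": 0.0006,"z": 0.003,"wx": 0.013,"wy": 0,"wz": 0,"fingers": -1}
    - {"x": 0,"y": 0,"z": 0,"wx": 0,"wy": 0,"wz": 0,"fingers": -1}

```text
clock: 14.1
tool_pos: [0.4634, 0.0634, 0.0464]
eef_rot: [0.795, 0.605, 0.012, 0.025]
contact_force: [-1.1, -0.0, 0.8]
opening: 0.18
```

```bash
python3 -c "
from h import *
s=get_state();print(s['tool_pos'],s['contact_force'],s['opening']*88)
P,T=ins(-50,.5,0);print(P);rows([(P,T,2)])"
```

```text
[0.46340973 0.06337444 0.04636589] [-1.14067401 -0.00765151  0.75371543] 15.84799162127236
[0.46142977 0.06632437 0.0448    ]
[0.0015, -0.0017, 0.0009] [0.0085, 0.0018, -0.0006]
[0.0015, -0.0017, 0.0009] [0.0085, 0.0018, -0.0006]
```

Request:
apply_moves:
  series:
    - {"x": 0.0016,"y": -0.0015,"z": 0.0005,"wx": 0.008,"wy": 0.0015,"wz": 0,"fingers": -1}
    - {"x": 0.0016,"y": -0.0015,"z": 0.001,"wx": 0.008,"wy": 0.0015,"wz": 0,"fingers": -1}
    - {"x": 0,"y": 0,"z": 0,"wx": 0,"wy": 0,"wz": 0,"fingers": -1}

```text
clock: 14.48
tool_pos: [0.4624, 0.0672, 0.0452]
eef_rot: [0.796, 0.606, 0.002, 0.002]
contact_force: [0.6, 0.1, -2.4]
opening: 0.181
```

```bash
python3 -c "
from h import *
s=get_state();print(s['tool_pos'],s['contact_force'],s['opening']*88)
P,T=ins(-50,0,0);print(P);rows([(P,T,1)])";python3 wl.py
```

```text
[0.46238459 0.06719919 0.04520422] [ 0.61557287  0.13806155 -2.36558861] 15.891038152567324
[0.46142977 0.06632437 0.0443    ]
[-0.0014, -0.0009, 0.0011] [0.0016, -0.0004, -0.0011]
lip [77.9 19.7] 74.6034164428711 [-183.55908203   50.73780823] 190.44227939165634 164.54859850201055 z 0.051784539407550234
ptr 2448 (array([363.7,  96. ]), array([20.2, 28.6]), 74.5) 164.0624426690985 0.25661135277107167
```

Request:
apply_moves:
  series:
    - {"x": -0.001,"y": -0.0005,"z": 0.0015,"wx": 0.0015,"wy": 0,"wz": 0,"fingers": -1}
    - {"x": 0,"y": 0,"z": 0.001,"wx": 0,"wy": 0,"wz": 0,"fingers": -1}

```text
clock: 14.78
tool_pos: [0.4614, 0.067, 0.0441]
eef_rot: [0.795, 0.607, 0.001, 0.001]
contact_force: [-0.6, -0.5, 16.6]
opening: 0.176
```

```bash
python3 -c "
from h import *
s=get_state();print(s['tool_pos'],s['contact_force'],s['opening']*88)
P,T=ins(-50,0,0);print(P);rows([(P,T,1)])"
```

```text
[0.46144501 0.0670154  0.04407594] [-0.55056046 -0.52413962 16.58057247] 15.526152527188541
[0.46142977 0.06632437 0.0443    ]
[-0.0008, 0.0002, -0.0003] [0.0007, -0.0004, -0.0004]
```

Request:
apply_moves:
  series:
    - {"x": 0,"y": 0,"z": -0.0003,"wx": 0,"wy": 0,"wz": 0,"fingers": -0.3}
    - {"x": 0,"y": 0,"z": 0,"wx": 0,"wy": 0,"wz": 0,"fingers": -0.3}
    - {"x": 0,"y": 0,"z": 0,"wx": 0,"wy": 0,"wz": 0,"fingers": -0.3}

```text
clock: 15.15
tool_pos: [0.4615, 0.0673, 0.0447]
eef_rot: [0.795, 0.607, 0.002, 0.001]
contact_force: [-0.0, -0.4, 0.2]
opening: 0.354
```

```bash
python3 -c "
from h import *
s=get_state();print(s['tool_pos'],s['contact_force'],s['opening']*88)"
```

```text
[0.46150474 0.06733529 0.04471117] [-0.00141212 -0.39013405  0.17391052] 31.1330335845081
```

Released with no load. I'll lift straight up, then look.

Request:
apply_moves:
  series:
    - {"x": 0,"y": 0,"z": -0.012,"wx": 0,"wy": 0,"wz": 0,"fingers": -0.3}
    - {"x": 0,"y": 0,"z": -0.02,"wx": 0,"wy": 0,"wz": 0,"fingers": -0.3}
    - {"x": 0,"y": 0,"z": -0.05,"wx": 0,"wy": 0,"wz": 0,"fingers": -0.3}
    - {"x": 0,"y": 0,"z": -0.07,"wx": 0,"wy": 0,"wz": 0,"fingers": -0.3}
    - {"x": 0,"y": 0,"z": -0.07,"wx": 0,"wy": 0,"wz": 0,"fingers": -0.3}
    - {"x": 0,"y": 0,"z": -0.03,"wx": 0,"wy": 0,"wz": 0,"fingers": -0.3}
    - {"x": 0,"y": 0,"z": 0,"wx": 0,"wy": 0,"wz": 0,"fingers": -0.3}

```text
clock: 16.02
tool_pos: [0.4603, 0.0672, 0.2511]
eef_rot: [0.794, 0.607, -0.0, 0.001]
contact_force: [-0.2, 0.3, -0.2]
opening: 0.35
```

```bash
cat > fin.py <<'E'
from h import *
print(get_state()["tool_pos"])
m=camera_model("wrist"); p,d=snapshot("wrist"); P=cloud(m,d); H=hsv(p)
b=np.radians(164.5); o=np.array([-np.cos(b),-np.sin(b)]); t=np.array([-o[1],o[0]])
c=AX-o*.14; X=(P[...,:2]-c)@o; Y=(P[...,:2]-c)@t
G=(H[...,0]>=60)&(H[...,0]<=95)&(H[...,1]>60)&(abs(Y)<.034)
for lo in range(-38,52,10):
    k=G&(X>lo/1e3)&(X<(lo+10)/1e3); print(lo,k.sum(),[round(float(np.median(P[k&f][:,2])),4) if (k&f).sum() else None for f in(Y<-.012,Y>.012)],end="; ")
k=G&(X>-.036)&(X<.06)&(P[...,2]<.047); print("\nX max",np.percentile(X[k],99.5),"Y",np.percentile(Y[k],[.5,99.5]))
cv2.imwrite("pics/w5.png",p[:,:,::-1])
E
python3 fin.py; python3 wl.py; python3 bay.py
```

```text
[0.46028213 0.06718607 0.25112337]
-38 631 [0.042, 0.0423]; -28 879 [0.3496, 0.3373]; -18 434 [0.0421, 0.0422]; -8 383 [0.0419, 0.0419]; 2 336 [0.0419, 0.042]; 12 314 [0.0417, 0.0419]; 22 309 [0.0418, 0.042]; 32 411 [0.0418, 0.0418]; 42 290 [0.0418, 0.0418]; 
X max 0.04828893517986553 Y [-0.03162719  0.03049401]
lip [76.9 18.7] 74.84911346435547 [-183.01870728   51.10419083] 190.01969774941193 164.39870775807785 z 0.051720309771477874
ptr 545 (array([361.9,  96.9]), array([20.3, 31.8]), 74.8) 163.93238579252605 0.26035581470061336
top wall 155 [75.3 49.1] centre [-167.4   46.5] ang 164.46 rect 74.5 mean ang 164.86 zmed 0.0509
top ptr 56 [19.  31.4] centre [-234.5   66.8] ang 164.11 rect 71.78 mean ang 164.11
```

View pics/w5.png

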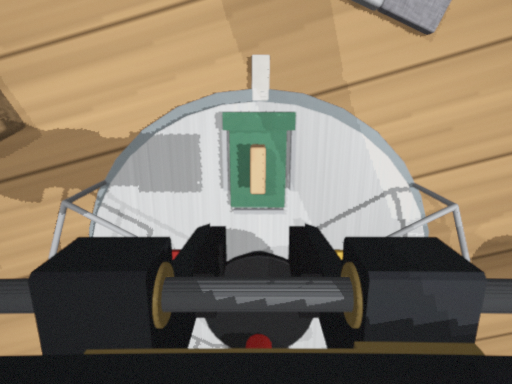

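```bash
python3 -c "
from plant import *
print(finish_job())"
```

```text
the job is handed in; nothing more can be done
None
```

I turned the carousel by its crank knob about 108° clockwise, until the green bay faced the gap at the pointer. Then I picked up the smaller green panel, slid its outer edge under the lip at a 10° tilt, lowered it flat, let go and lifted clear. I handed the job in at about 16 s of the 56 s.

**Last checks:**
- **Panel:** its top reads 41.7–42.3 mm above the bench all along (41 mm expected; the lip reads 0.7 mm high too), so it lies flat. It sits under the lip, inside the stop and between the fences. One depth band mixed in stray pixels from elsewhere and was not usable.
- **Alignment:** the wrist camera put the bay at 164.4° and the pointer at 163.9°. The top camera agreed (164.5° and 164.1°), so the bay is about 0.4–0.5° off, roughly 1.5 mm at the lip. I left it there. It slipped about 0.5° when I released the knob and drew back slightly during insertion.
- **Contact and clearance:** the highest force I read was about 17 N, when the panel seated. At hand-in the tool was 0.25 m up with no contact. I did not measure the blue panel and other bench items again, but nothing touched them as far as I could see.

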